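# Unlock the hob and switch off the red pot's ring

## Task

The red pot is done: switch off the ring it stands on. First press the orange lock key with the fingertips and let it come up again, then press the white key that belongs to the red pot's ring (the three white keys stand in the same order as the three rings), and draw the hand back. Press gently, press no other key, and leave the pots, the pepper mill and the salt shaker where they stand.

Things in the scene. Friction and masses are not known exactly. Their poses are not given: they have to be found in the camera images.
- hob: black glass induction hob fixed on the counter, 360 (its x) by 660 (its y) by 12 mm thick; origin: centre of its underside; x points away from the robot, y left, z up. Along its front edge, nearest the robot: three white push keys in a row and, right of them, an orange key. Behind them a row of three rings, 184 mm across, worked by the white keys in the same order
- ring_left (a point): centre of the left cooking ring, on the glass (12 mm above the counter)
- ring_middle (a point): centre of the middle cooking ring, on the glass (12 mm above the counter)
- ring_right (a point): centre of the right cooking ring, on the glass (12 mm above the counter)
- key_left_top (a point): centre of the top face of the left white key (works the left ring): a disc 28 mm across in a 38 mm bezel 4 mm high, its top 11 mm above the glass when up; neighbouring white keys 70 mm away
- key_middle_top (a point): centre of the top face of the middle white key (works the middle ring): a disc 28 mm across in a 38 mm bezel 4 mm high, its top 11 mm above the glass when up; neighbouring white keys 70 mm away
- key_right_top (a point): centre of the top face of the right white key (works the right ring): a disc 28 mm across in a 38 mm bezel 4 mm high, its top 11 mm above the glass when up; neighbouring white keys 70 mm away
- key_lock_top (a point): centre of the top face of the orange lock key, same size as the white keys, top 11 mm above the glass when up; 85 mm to the right of the right white key
- key_left (a joint): the left white key. 6 mm travel, sprung: starts to move at about 1.2 N and is fully down at about 4 N; it springs back up when let go. Reads 0 when up, growing to 0.006 (m) fully down; a press counts from 0.003
- key_middle (a joint): the middle white key. 6 mm travel, sprung: starts to move at about 1.2 N and is fully down at about 4 N; it springs back up when let go. Reads 0 when up, growing to 0.006 (m) fully down; a press counts from 0.003
- key_right (a joint): the right white key. 6 mm travel, sprung: starts to move at about 1.2 N and is fully down at about 4 N; it springs back up when let go. Reads 0 when up, growing to 0.006 (m) fully down; a press counts from 0.003
- key_lock (a joint): the orange lock key. 6 mm travel, sprung: starts to move at about 1.2 N and is fully down at about 4 N; it springs back up when let go. Reads 0 when up, growing to 0.006 (m) fully down; a press counts from 0.003
- red_pot: red pot with red lid and steel lid knob (one piece), 160 mm across, 102 mm high over the knob; two small loop handles on two sides (its +x and -x), reaching 23 mm out from the wall; origin at the centre of its underside; loose, on the middle of one of the rings, within about 10 mm
- steel_pot: pale bare steel pot with lid and black knob (one piece), 152 mm across, 109 mm high over the knob; two small loop handles on two sides (its +x and -x), reaching 23 mm out from the wall; origin at the centre of its underside; loose, on the middle of one of the rings, within about 10 mm
- blue_pot: small blue pot with lid and black knob (one piece), 132 mm across, 95 mm high over the knob; two small loop handles on two sides (its +x and -x), reaching 23 mm out from the wall; origin at the centre of its underside; loose, on the middle of one of the rings, within about 10 mm
- pepper_mill: dark wooden pepper mill, 42 mm across, 88 mm high, standing loose at one end of the hob's front edge (left or right); origin at the centre of its underside
- salt_shaker: white salt shaker with steel cap, 40 mm across, 75 mm high, standing loose at the other end of the front edge; origin at the centre of its underside
Things that resemble listed ones, but are neither listed nor needed, are in the scene too. What is shaped like the pepper_mill but purple or yellow is not meant. There is more than one size of the blue_pot; the job needs the smaller.

How it is judged:
By the outcome, as a careful person would: the job done as asked, in the order asked, and still so for the second after the job is handed in, with the robot touching nothing.
It also fails if it takes over 40 s, if anything falls off the work surface, if the arm or the gripper's body presses on something with over 40 N, if the wrist force passes 120 N, or if a joint passes its speed limit or range.

## Robot

A 6-joint arm with a two-finger parallel gripper is mounted at the origin on the work surface. World frame = base frame: x ahead of the robot, y to its left, z up, the work surface at z = 0. Lengths are in m, angles in rad, forces in N, time in s.
With the tool pointing down it reaches from about 0.325 to 0.875 m from the base axis. Payload 4.4 kg.
Tool frame: the origin (TCP) lies on the centre line of the jaws, within the pads' length; the fingertips stand 14 mm ahead of it and the grasp point (between the pads) lies 5 mm behind it; z points along the fingers, y is the line along which they close (so a half turn about z gives the same grasp; the last joint's range is limited). The gripper opens to 85 mm and grips with 20 to 120 N. Pads are 22 mm wide; open, the fingers measure 114 mm over their backs; the gripper's body (76 mm by 85 mm) begins 54 mm behind the grasp point. The pads swing forward as they close: fully open they stand 13 mm farther back than shut.
Start: joints at [-1.466, 0.207, 1.542, -0, 1.393, -0.15], TCP at [0.145, -0.556, 0.224] pointing down, gripper open.
Joint ranges: [-2.73, 2.73], [-0.86, 2.22], [0.23, 2.46], [-1.11, 4.25], [0.08, 2.63], [-2.82, 2.82]. Speed limits (rad/s): [2.79, 2.79, 3.14, 3.14, 3.14, 3.14].

## Interface

Orientations are given as a unit quaternion [w, x, y, z].
In Python, from plant import arm gives the robot as it stands.
- The arm moves only by the shell command python3 -m crank 'ROWS' [OPENING]. ROWS is JSON, a list that holds one entry, the list of rows, each a list of 6 numbers: the shift along the tool's x, y, z in m, then the turn, a rotation vector about the tool's x, y, z in rad. A call has 1 to 5 rows; each row is the pose to reach, as a shift and turn from the pose commanded when the call began, along the tool's axes at that moment; what a row does not reach only later rows make up. A row lasts 1/10 s, in which the tool goes at most 50 mm and 8.59 degrees, less where a joint would pass 70% of its speed; a pose out of reach is approached as far as the arm can. A call with a gripper value outside its range is refused whole. OPENING is the opening, from -1 (shut) to 1 (fully open), set as the call begins (- or left out, the last holds). The fingers move at their own pace and stop on an object; the grip force is fixed at half the most. Time passes only in rows, so rows that repeat a pose let the fingers close. It gives the time, the measured TCP pose, the force, the opening and the grip force at its end, in the units of the state.
- arm.state(): the state, without advancing time (a new reading comes with each control period).
- arm.get_image(name): name is "scene" or "top" or "wrist"; returns (picture, depth): 420x560x3 uint8, red, green, blue; 420x560 float32, m along the optical axis (not along the pixel's ray), 0 where there is no reading.
- arm.camera_model(name): a dict with "fx", "fy", "cx", "cy" (pixels), "rvec" (rotation vector, rad) and "tvec" (3), from world to camera coordinates, as OpenCV has them. Camera axes: x right, y down, z forward; pixel columns grow to the right and rows downward; lengths in m; the calibration is good to about 2 mm. A picture is of the moment at which its call begins: read the wrist's pose just before it. camera_model takes no time and is no camera call; for the wrist camera it gives the pose at the moment of the call.
- arm.hand_in(): hands the job in; it is judged then, once.
Trained networks look in the newest picture that a camera, given by its name, has taken for a name from the list of things; names that differ only in an ending like _2 or _b are one class to them, and where a whole thing is asked for, a point or a joint stands for the part that bears it (a point fixed in the world has none). Each returns a list of dicts, best first, with "score" (0 to 1); they miss things now and then, are a little off and sometimes report something else, mostly with a low value. They report only what shows in the picture. A call takes as long as a camera call. They do not tell look-alikes from the thing itself.
- arm.search_frame(camera, query): "centre" ([x, y, z] in m, in world coordinates, good to about 4 mm: the middle of the surface that is visible of it).
- arm.trace(camera, query): "mask" (420x560 bool, what is visible of it).
- arm.place_of(camera, query): "centre" ([x, y, z] in m, in world coordinates, good to about 4 mm: a listed point, or the origin of a listed thing).
The state is a dict: "clock": time; "joints": joint angles; "qvel": joint speeds; "joint_efforts": joint torques, N m; "tool_pos": TCP position; "orientation": TCP orientation; "wrist_force": force on the tool from outside, world axes, zero at the start; "torque": the same for the moment, N m; "grip_width": opening from 0.0 (shut) to 1.0 (fully open); "grasp_force": force on a finger pad.
Only numpy, scipy, OpenCV 4.12 (cv2) and the standard library are available. Lean on these libraries where they do the work, as an engineer would, in place of code of your own. Each camera call takes 0.05 s, during which the arm holds its last target. There are 200 camera calls.

## Working session

There is one attempt and no reset: what is moved stays moved. The work goes in short steps, Python scripts to look and compute and a shell command to move; the robot and the scene stay as the last step left them, time stands still between calls to the robot, and variables do not carry over. Pictures are saved under pics/ and viewed, at most 10 in all, crops included, and the job is handed in when it is done.

```bash
mkdir -p pics
python3 - <<'E'
from plant import arm
import cv2,numpy as np
for n in("top","scene"):
    p,d=arm.get_image(n); cv2.imwrite(f"pics/{n}0.png",p[:,:,::-1])
    for q in ("key_left_top","key_middle_top","key_right_top","key_lock_top","red_pot","steel_pot","blue_pot","pepper_mill","salt_shaker","hob"):
        r=arm.place_of(n,q); print(n,q,[(np.round(x["centre"],3).tolist(),round(x["score"],2)) for x in r[:4]])
s=arm.state(); print({k:np.round(v,3).tolist() for k,v in s.items()})
E
```

```text
top key_left_top [([0.445, -0.025, 0.027], 0.4)]
top key_middle_top [([0.448, -0.096, 0.019], 0.63), ([0.458, 0.158, 0.016], 0.17)]
top key_right_top [([0.45, -0.16, 0.025], 0.48), ([0.445, -0.023, 0.024], 0.38)]
top key_lock_top []
top red_pot [([0.641, -0.291, 0.012], 0.95)]
top steel_pot []
top blue_pot [([0.63, -0.087, 0.009], 0.72), ([0.512, 0.451, -0.002], 0.6)]
top pepper_mill [([0.445, -0.336, 0.012], 0.65), ([0.323, -0.298, -0.0], 0.61), ([0.465, -0.479, 0.001], 0.57)]
top salt_shaker [([0.459, 0.158, 0.01], 0.51)]
top hob [([0.58, -0.086, 0.002], 0.68), ([0.447, -0.162, 0.023], 0.52)]
scene key_left_top [([0.444, -0.025, 0.025], 0.52)]
scene key_middle_top [([0.448, -0.34, 0.015], 0.69), ([0.452, -0.099, 0.022], 0.58)]
scene key_right_top [([0.451, -0.158, 0.018], 0.39)]
scene key_lock_top [([0.457, -0.252, 0.025], 0.64)]
scene red_pot [([0.641, -0.286, 0.015], 0.8), ([0.451, -0.16, 0.02], 0.59)]
scene steel_pot [([0.623, 0.111, 0.011], 0.68)]
scene blue_pot [([0.632, -0.086, 0.013], 0.72), ([0.514, 0.454, -0.002], 0.72), ([0.456, -0.163, 0.02], 0.49)]
scene pepper_mill [([0.467, -0.478, 0.004], 0.96), ([0.323, -0.297, 0.0], 0.85), ([0.445, -0.342, 0.016], 0.59)]
scene salt_shaker [([0.456, 0.16, 0.016], 0.88)]
scene hob []
{'clock': 1.1, 'joints': [-1.467, 0.207, 1.541, -0.0, 1.394, -0.151], 'qvel': [0.0, -0.0, 0.002, -0.0, -0.001, 0.0], 'joint_efforts': [-0.001, -38.306, -29.198, -0.0, 0.001, -0.0], 'tool_pos': [0.145, -0.556, 0.224], 'orientation': [-0.0, 0.992, 0.127, -0.0], 'wrist_force': [-0.126, 0.447, 0.351], 'torque': [-0.063, -0.023, -0.004], 'grasp_force': 0.0, 'grip_width': 1.002}
```

View pics/top0.png

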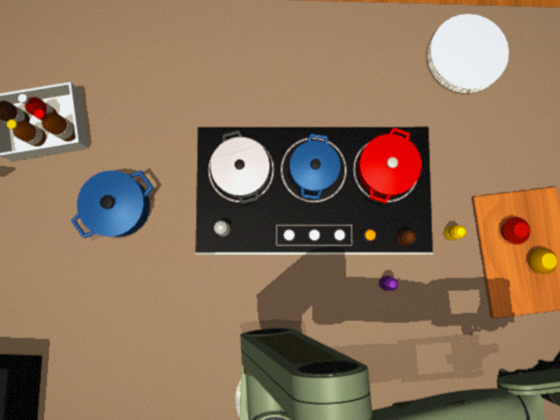

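View pics/scene0.png

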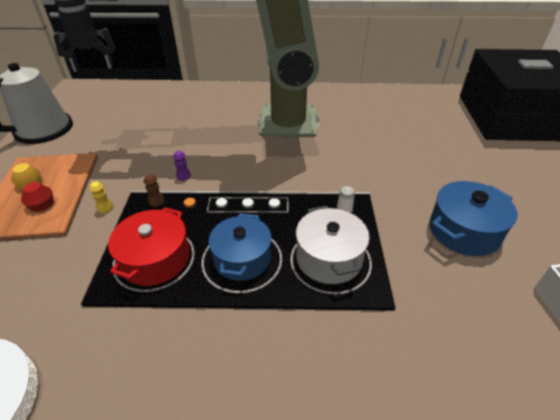

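The top view shows the pots in row order steel (240,167), blue (316,164) and red (390,164). Red is therefore on the right ring, nearest the robot's right, and the scene view mirrors this.

- **White keys:** they sit at (289,235), (314,235) and (340,235). The right one, (340,235), is the one I want, and the other two are its look-alikes.
- **Lock key:** it is orange, at (370,235). The yellow mill (455,232), the purple mill (389,283) and the brown pepper mill (406,237) could be confused with it by position.

Next I'll locate the keys precisely and check them in a close crop.

```bash
cat > h.py <<'E'
from plant import arm
import cv2,numpy as np
def ray(n,uv,z,m=None):
    m=m or arm.camera_model(n); R=cv2.Rodrigues(np.array(m["rvec"],float))[0]; t=np.array(m["tvec"],float).ravel()
    c=-R.T@t; d=R.T@np.array([(uv[0]-m["cx"])/m["fx"],(uv[1]-m["cy"])/m["fy"],1]); return c+d*(z-c[2])/d[2]
def blobs(n,p,z,box=(.40,.50,-.30,.02),m=None):
    h=cv2.cvtColor(p,cv2.COLOR_RGB2HSV).astype(int); out=[]
    for name,k in(("white",(h[...,1]<50)&(h[...,2]>150)),("orange",(abs(h[...,0]-15)<8)&(h[...,1]>150)&(h[...,2]>150))):
        N,_,st,ce=cv2.connectedComponentsWithStats(k.astype(np.uint8))
        for s,c in list(zip(st,ce))[1:]:
            if s[4]<25: continue
            w=ray(n,c,z,m)
            if box[0]<w[0]<box[1] and box[2]<w[1]<box[3]: out.append((name,int(s[4]),np.round(c,1).tolist(),np.round(w,4).tolist()))
    return out
def totool(target):
    from scipy.spatial.transform import Rotation as Ro
    s=arm.state(); q=s["orientation"]; R=Ro.from_quat([q[1],q[2],q[3],q[0]])
    return np.round(R.inv().apply(np.array(target)-s["tool_pos"]),4)
E
python3 - <<'E'
from h import *
for n in("top","scene"):
    p,d=arm.get_image(n)
    for b in blobs(n,p,.023): print(n,b)
    if n=="top": cv2.imwrite("pics/crop1.png",cv2.resize(p[190:300,260:440,::-1],None,fx=4,fy=4,interpolation=cv2.INTER_CUBIC))
print(totool([.45,-.25,.15]))
E
```

```text
top ('white', 86, [288.6, 234.5], [0.446, -0.0212, 0.023])
top ('white', 83, [313.9, 234.5], [0.4481, -0.0912, 0.023])
top ('white', 83, [339.3, 234.5], [0.45, -0.1613, 0.023])
top ('white', 172, [380.4, 253.1], [0.4024, -0.2754, 0.023])
top ('orange', 72, [370.1, 234.2], [0.4534, -0.2463, 0.023])
scene ('white', 58, [189.5, 191.0], [0.4128, -0.2556, 0.023])
scene ('white', 69, [221.0, 201.6], [0.4519, -0.1632, 0.023])
scene ('white', 66, [247.5, 201.7], [0.4498, -0.0932, 0.023])
scene ('white', 64, [273.9, 202.0], [0.4482, -0.0234, 0.023])
scene ('orange', 67, [189.0, 201.4], [0.4547, -0.2478, 0.023])
[ 0.3725 -0.2196  0.0739]
```

View pics/crop1.png

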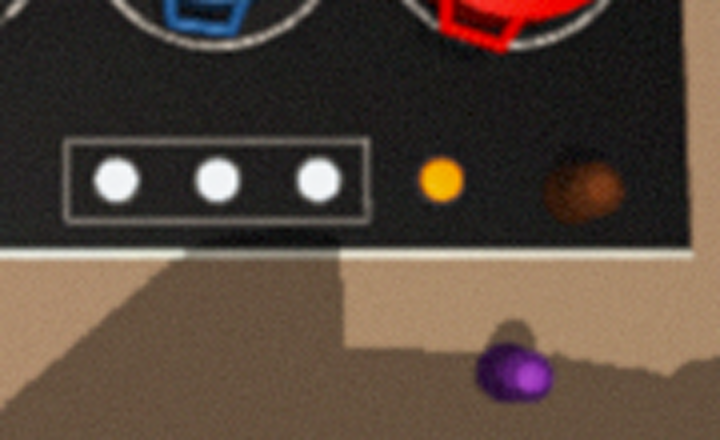

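The crop confirms it. The orange lock key is at crop (441,180), left of the brown mill (583,187), and the red pot's key is the rightmost white one at (318,180). The two cameras agree: lock at (0.454,-0.247), right key at (0.451,-0.162).

```bash
python3 -m crank '[[[0.045,-0.026,0,0,0,0],[0.085,-0.05,0,0,0,0],[0.125,-0.074,0,0,0,0],[0.165,-0.098,0,0,0,0],[0.205,-0.122,0,0,0,0]]]' -1; python3 -m crank '[[[0.04,-0.024,0,0,0,0],[0.08,-0.048,0,0,0,0],[0.12,-0.072,0,0,0,0],[0.16,-0.093,0,0,0,0],[0.172,-0.1,0,0,0,0]]]'
python3 - <<'E'
from h import *
m=arm.camera_model("wrist");p,d=arm.get_image("wrist")
cv2.imwrite("pics/w1.png",p[:,:,::-1])
for b in blobs("wrist",p,.023,m=m): print(b)
print(totool([.454,-.247,.06]), arm.state()["wrist_force"],arm.state()["clock"])
E
```

```text
clock: 1.7
tool_pos: [0.3136, -0.3853, 0.2241]
orientation: [0.0, 0.992, 0.127, 0.0]
wrist_force: [-0.1, -0.6, -1.0]
grip_width: 0.141
grasp_force: 0.0
clock: 2.2
tool_pos: [0.4562, -0.2436, 0.2241]
orientation: [-0.0, 0.992, 0.129, 0.001]
wrist_force: [0.7, 0.4, -0.4]
grip_width: -0.004
grasp_force: 0.0
('white', 583, [107.7, 136.7], [0.4555, -0.0442, 0.023])
('white', 561, [89.6, 140.6], [0.4459, -0.0249, 0.023])
('white', 510, [151.5, 154.6], [0.4482, -0.0942, 0.023])
('white', 454, [211.9, 168.4], [0.4504, -0.1638, 0.023])
('orange', 292, [281.1, 181.8], [0.4557, -0.2452, 0.023])
[-0.0034  0.0029  0.164 ] [0.36401563 0.93604758 0.31253408] 2.25
```

View pics/w1.png

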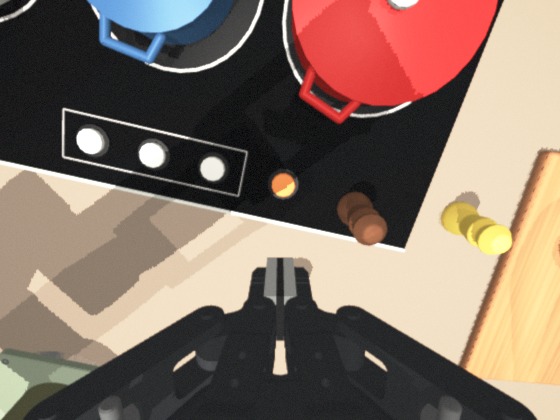

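The wrist view shows the lock key at (283,184), ahead of the shut fingertips at (280,262), and the right white key at (212,168). Before descending I'll centre on the lock key.

```bash
python3 -m crank '[[[-0.003,0.003,0.04,0,0,0],[-0.003,0.003,0.08,0,0,0],[-0.003,0.003,0.12,0,0,0],[-0.003,0.003,0.16,0,0,0],[-0.003,0.003,0.16,0,0,0]]]'
python3 - <<'E'
from h import *
m=arm.camera_model("wrist");p,d=arm.get_image("wrist")
R=cv2.Rodrigues(np.array(m["rvec"],float))[0]; print("cam",-R.T@np.ravel(m["tvec"]))
cv2.imwrite("pics/w2.png",p[:,:,::-1])
for b in blobs("wrist",p,.023,m=m): print(b)
print(totool([.454,-.247,.037]), arm.state()["wrist_force"],arm.state()["clock"])
E
```

```text
clock: 2.75
tool_pos: [0.446, -0.2476, 0.0581]
orientation: [-0.005, 0.992, 0.126, -0.005]
wrist_force: [-0.1, 0.4, -0.3]
grip_width: 0.003
grasp_force: 0.0
cam [ 0.52659609 -0.22846748  0.20698232]
('white', 1271, [107.0, 176.1], [0.4588, -0.1338, 0.023])
('white', 1795, [43.9, 175.5], [0.4491, -0.0958, 0.023])
('white', 1531, [155.3, 199.4], [0.4513, -0.1646, 0.023])
('white', 36, [286.5, 297.9], [0.4022, -0.2636, 0.023])
('orange', 1371, [283.8, 227.1], [0.4539, -0.2479, 0.023])
[ 0.006  -0.0008  0.0243] [0.21128886 0.77173558 0.46537383] 2.8
```

View pics/w2.png

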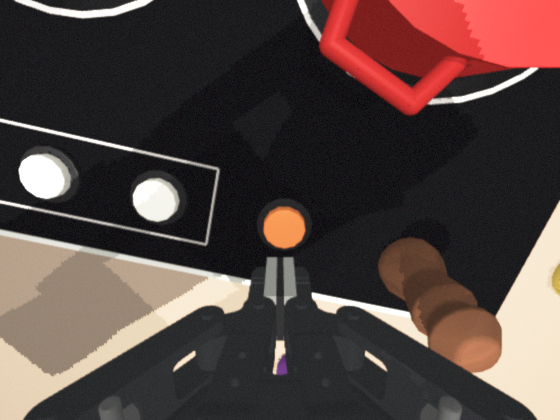

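The lock key is at (284,227), just ahead of the tips at (280,262), and nothing is near the fingers. I'll make a small centring correction, settle just above the key, and check.

```bash
python3 -m crank '[[[0.002,-0.001,0.01,0,0,0],[0.002,-0.001,0.015,0,0,0],[0.002,-0.001,0.015,0,0,0],[0.002,-0.001,0.015,0,0,0],[0.002,-0.001,0.015,0,0,0]]]'; python3 -m crank '[[[0,0,0,0,0,0],[0,0,0,0,0,0]]]'; python3 -c "
from h import *
print(totool([.454,-.2475,.037]))"
```

```text
clock: 3.3
tool_pos: [0.4539, -0.2492, 0.0498]
orientation: [0.001, 0.992, 0.127, 0.001]
wrist_force: [0.3, -0.3, -0.4]
grip_width: -0.003
grasp_force: 0.0
clock: 3.5
tool_pos: [0.4535, -0.2489, 0.0492]
orientation: [0.0, 0.992, 0.127, 0.0]
wrist_force: [-0.3, 0.1, 0.4]
grip_width: -0.004
grasp_force: 0.0
[ 0.0008 -0.0012  0.0122]
```

```bash
python3 -m crank '[[[0,-0.001,0.004,0,0,0],[0,-0.001,0.008,0,0,0],[0,-0.001,0.01,0,0,0],[0,-0.001,0.012,0,0,0],[0,-0.001,0.013,0,0,0]]]'; python3 -m crank '[[[0,0,0.001,0,0,0],[0,0,0.001,0,0,0],[0,0,0.002,0,0,0],[0,0,0.002,0,0,0],[0,0,0.002,0,0,0]]]'
```

```text
clock: 4.0
tool_pos: [0.4529, -0.2477, 0.0355]
orientation: [-0.0, 0.992, 0.127, -0.0]
wrist_force: [-0.3, -0.3, 1.1]
grip_width: 0.0
grasp_force: 0.0
clock: 4.5
tool_pos: [0.4531, -0.2478, 0.0339]
orientation: [0.0, 0.992, 0.127, 0.0]
wrist_force: [0.7, 0.0, -0.9]
grip_width: 0.003
grasp_force: 0.0
```

```bash
python3 -m crank '[[[0,0,0.001,0,0,0],[0,0,0.001,0,0,0],[0,0,0.001,0,0,0]]]'; python3 -m crank '[[[0,0,0.001,0,0,0],[0,0,0.001,0,0,0],[0,0,0.001,0,0,0]]]';  python3 -c "
from h import *
p,d=arm.get_image('wrist');cv2.imwrite('pics/w3.png',p[:,:,::-1])
print(arm.state()['wrist_force'])"
```

```text
clock: 4.8
tool_pos: [0.453, -0.2478, 0.0328]
orientation: [-0.0, 0.992, 0.127, -0.0]
wrist_force: [-0.4, -0.3, 0.1]
grip_width: -0.003
grasp_force: 0.0
clock: 5.1
tool_pos: [0.453, -0.2478, 0.0318]
orientation: [-0.0, 0.992, 0.127, -0.0]
wrist_force: [-0.7, -0.2, 0.5]
grip_width: 0.002
grasp_force: 0.0
[0.29221299 0.23111873 0.15934375]
```

View pics/w3.png

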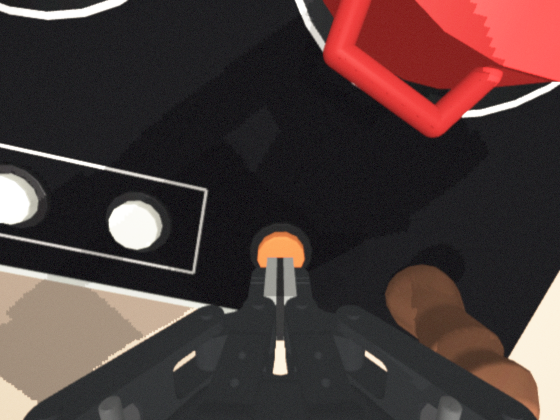

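The fingertips at (280,265) are over the key at (281,250). The key shows no sign of being pressed and the force is still about zero, so I'll continue down in 1 mm steps.

```bash
for i in 1 2; do :; done; python3 -m crank '[[[0,0,0.001,0,0,0],[0,0,0.001,0,0,0],[0,0,0.001,0,0,0]]]' | grep -E "pos|force:"; python3 -m crank '[[[0,0,0.001,0,0,0],[0,0,0.001,0,0,0],[0,0,0.001,0,0,0]]]'| grep -E "pos|force:"; python3 -m crank '[[[0,0,0.001,0,0,0],[0,0,0.001,0,0,0],[0,0,0.001,0,0,0]]]'| grep -E "pos|force:"
```

```text
tool_pos: [0.453, -0.2478, 0.0308]
wrist_force: [0.1, 0.4, -0.5]
grasp_force: 0.0
tool_pos: [0.453, -0.2477, 0.0298]
wrist_force: [1.1, -0.7, 0.2]
grasp_force: 0.0
tool_pos: [0.453, -0.2478, 0.0288]
wrist_force: [0.2, -0.3, -0.4]
grasp_force: 0.0
```

Run:
```python
from h import *
m=arm.camera_model("wrist");p,d=arm.get_image("wrist")
R=cv2.Rodrigues(np.array(m["rvec"],float))[0];t=np.ravel(m["tvec"])
def w(u,v): return np.round(R.T@(np.array([(u-m["cx"])/m["fx"]*d[v,u],(v-m["cy"])/m["fy"]*d[v,u],d[v,u]])-t),4)
for v in range(235,300,4): print(v,w(276,v),w(286,v),p[v,286])
print("right key",w(135,224))
f=[arm.state()["wrist_force"][2]]
cv2.imwrite("pics/w4.png",cv2.resize(p[200:320,190:370,::-1],None,fx=4,fy=4,interpolation=cv2.INTER_CUBIC))
```

```text
235 [ 0.4645 -0.2426  0.0173] [ 0.4663 -0.248   0.0183] [218 120  66]
239 [ 0.4645 -0.2426  0.0229] [ 0.4655 -0.2481  0.022 ] [251 164  95]
243 [ 0.4621 -0.2433  0.0228] [ 0.4636 -0.2486  0.0231] [253 174  98]
247 [ 0.46   -0.2438  0.0233] [ 0.4608 -0.2494  0.0221] [253 176 100]
251 [ 0.4574 -0.2445  0.023 ] [ 0.4585 -0.25    0.0223] [253 174  98]
255 [ 0.4553 -0.245   0.0235] [ 0.4562 -0.2506  0.0225] [253 173  98]
259 [ 0.4623 -0.2435  0.042 ] [ 0.4635 -0.2483  0.042 ] [164 162 157]
263 [ 0.4629 -0.2434  0.0474] [ 0.4635 -0.2482  0.0461] [164 164 158]
267 [ 0.4625 -0.2435  0.0505] [ 0.4634 -0.2482  0.0499] [164 164 155]
271 [ 0.4626 -0.2435  0.0543] [ 0.4636 -0.248   0.054 ] [163 164 157]
275 [ 0.4625 -0.2436  0.0577] [ 0.4641 -0.2478  0.0585] [166 166 159]
279 [ 0.4628 -0.2436  0.0616] [ 0.4638 -0.2478  0.0613] [166 166 160]
283 [ 0.4625 -0.2437  0.0642] [ 0.4636 -0.2478  0.0643] [165 164 159]
287 [ 0.4627 -0.2437  0.0676] [ 0.4637 -0.2477  0.0674] [161 160 154]
291 [ 0.4622 -0.2438  0.0697] [ 0.4636 -0.2477  0.0703] [162 162 156]
295 [ 0.462  -0.2439  0.0723] [ 0.4639 -0.2476  0.0737] [171 170 164]
299 [ 0.4611 -0.2441  0.0737] [ 0.4618 -0.2481  0.0732] [218 218 210]
right key [ 0.4534 -0.1659  0.0224]
```

View pics/w4.png

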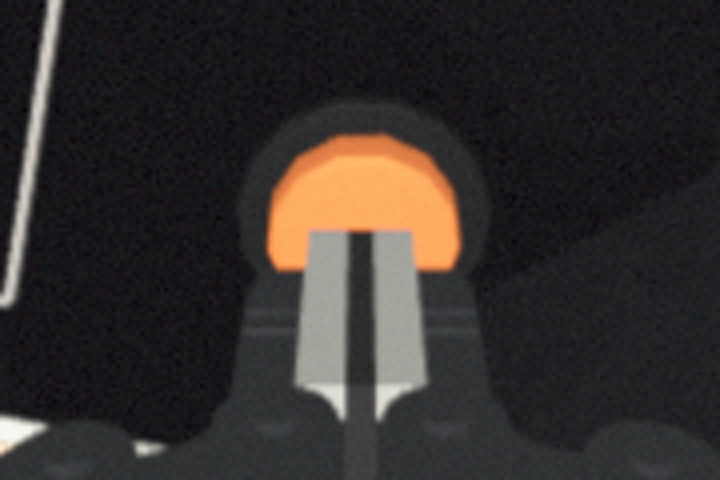

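The crop shows the lock key (crop 365,210) still fully up. By depth its top is at z=0.023, while the fingertip edge (crop 360,232) is at about z=0.040. The tips therefore sit about 11 mm above the TCP reading, not 14 mm below it, and there are about 17 mm left to go. I'll keep going gently and watch the force.

```bash
python3 -m crank '[[[0,0,0.003,0,0,0],[0,0,0.006,0,0,0],[0,0,0.009,0,0,0],[0,0,0.011,0,0,0],[0,0,0.011,0,0,0]]]' | grep -E "pos|force:"; python3 -m crank '[[[0,0,0.001,0,0,0],[0,0,0.002,0,0,0],[0,0,0.003,0,0,0],[0,0,0.003,0,0,0]]]'| grep -E "pos|force:"
python3 - <<'E'
from h import *
m=arm.camera_model("wrist");p,d=arm.get_image("wrist")
R=cv2.Rodrigues(np.array(m["rvec"],float))[0];t=np.ravel(m["tvec"])
def w(u,v): return np.round(R.T@(np.array([(u-m["cx"])/m["fx"]*d[v,u],(v-m["cy"])/m["fy"]*d[v,u],d[v,u]])-t),4)
for v in range(239,300,4): print(v,w(276,v),w(286,v),p[v,286])
E
```

```text
tool_pos: [0.4527, -0.2475, 0.0174]
wrist_force: [-0.1, -0.3, -0.1]
grasp_force: 0.0
tool_pos: [0.4532, -0.2479, 0.015]
wrist_force: [-0.3, 0.0, 1.9]
grasp_force: 0.7
239 [ 0.4672 -0.2422  0.0149] [ 0.4688 -0.2472  0.0156] [56 56 54]
243 [ 0.465  -0.2428  0.0151] [ 0.4667 -0.2478  0.0159] [90 65 61]
247 [ 0.4646 -0.2429  0.0193] [ 0.466  -0.248   0.0193] [241 144  81]
251 [ 0.4638 -0.2431  0.0222] [ 0.4649 -0.2482  0.0217] [255 207 119]
255 [ 0.4612 -0.2438  0.0213] [ 0.4625 -0.2488  0.0214] [255 196 111]
259 [ 0.4624 -0.2436  0.0281] [ 0.4639 -0.2483  0.0285] [189 189 181]
263 [ 0.4629 -0.2435  0.0332] [ 0.4637 -0.2483  0.0325] [187 186 179]
267 [ 0.463  -0.2435  0.0372] [ 0.4641 -0.2481  0.037 ] [186 186 179]
271 [ 0.4623 -0.2437  0.0397] [ 0.4641 -0.248   0.0409] [187 185 178]
275 [ 0.4633 -0.2435  0.0451] [ 0.4639 -0.248   0.0441] [185 186 178]
279 [ 0.4623 -0.2438  0.0467] [ 0.4636 -0.248   0.0469] [184 184 179]
283 [ 0.4635 -0.2436  0.0518] [ 0.464  -0.2479  0.0508] [186 186 179]
287 [ 0.4628 -0.2438  0.0537] [ 0.4637 -0.2479  0.0535] [186 187 179]
291 [ 0.4629 -0.2438  0.0568] [ 0.4636 -0.2479  0.0563] [187 186 179]
295 [ 0.4624 -0.244   0.0589] [ 0.4636 -0.2478  0.0591] [190 189 183]
299 [ 0.4609 -0.2443  0.0594] [ 0.4616 -0.2483  0.0589] [236 236 230]
```

Contact: the force is 1.9 N and the key is about 1.5 mm down. I'll press 3.5 mm more.

```bash
python3 -m crank '[[[0,0,0.001,0,0,0],[0,0,0.002,0,0,0],[0,0,0.003,0,0,0],[0,0,0.0035,0,0,0],[0,0,0.0035,0,0,0]]]' | grep -E "pos|force:"
python3 - <<'E'
from h import *
m=arm.camera_model("wrist");p,d=arm.get_image("wrist")
R=cv2.Rodrigues(np.array(m["rvec"],float))[0];t=np.ravel(m["tvec"])
def w(u,v): return np.round(R.T@(np.array([(u-m["cx"])/m["fx"]*d[v,u],(v-m["cy"])/m["fy"]*d[v,u],d[v,u]])-t),4)
for v in range(245,266,2): print(v,w(276,v),w(286,v),p[v,286])
print(arm.state()["wrist_force"])
E
```

```text
tool_pos: [0.4532, -0.2479, 0.0115]
wrist_force: [0.1, 0.7, 2.6]
grasp_force: 1.5
245 [ 0.4662 -0.2425  0.0166] [ 0.4671 -0.2477  0.0156] [63 60 59]
247 [ 0.4652 -0.2428  0.0168] [ 0.4663 -0.2479  0.0163] [227 134  79]
249 [ 0.4644 -0.243   0.0175] [ 0.4657 -0.248   0.0176] [254 186 106]
251 [ 0.4634 -0.2433  0.0178] [ 0.4651 -0.2482  0.0185] [255 223 130]
253 [ 0.4633 -0.2433  0.0198] [ 0.4639 -0.2485  0.0183] [255 216 124]
255 [ 0.4615 -0.2438  0.0183] [ 0.463  -0.2487  0.0187] [255 214 121]
257 [ 0.4629 -0.2435  0.0234] [ 0.4644 -0.2482  0.0239] [249 202 163]
259 [ 0.463  -0.2435  0.0257] [ 0.4643 -0.2482  0.0258] [201 201 193]
261 [ 0.4621 -0.2437  0.0261] [ 0.4641 -0.2482  0.0275] [201 200 193]
263 [ 0.4623 -0.2437  0.0286] [ 0.4638 -0.2483  0.029 ] [202 201 193]
265 [ 0.4625 -0.2437  0.0308] [ 0.4633 -0.2484  0.0301] [203 202 194]
[-1.06005872  0.68416282  3.77531085]
```

The key top is now at 0.018, about 5 mm down at roughly 3.5 N, so the press counts. I'll lift off, move over to the right key, and check.

```bash
python3 -m crank '[[[0,0,-0.005,0,0,0],[0,0,-0.015,0,0,0],[0,0,-0.04,0,0,0],[0,0,-0.04,0,0,0],[0,0,-0.04,0,0,0]]]' | grep -E "pos|force:"; python3 -m crank '[[[0.007,-0.03,0,0,0,0],[0.014,-0.06,0,0,0,0],[0.019,-0.083,0,0,0,0],[0.019,-0.083,0,0,0,0],[0.019,-0.083,0,0,0,0]]]'| grep -E "pos|force:"
python3 - <<'E'
from h import *
m=arm.camera_model("wrist");p,d=arm.get_image("wrist")
cv2.imwrite("pics/w5.png",p[:,:,::-1])
for b in blobs("wrist",p,.023,m=m): print(b)
print(totool([.451,-.163,.0165]),arm.state()["clock"])
E
```

```text
tool_pos: [0.4535, -0.2481, 0.0521]
wrist_force: [-0.7, -0.1, -0.3]
grasp_force: 0.0
tool_pos: [0.45, -0.1623, 0.0507]
wrist_force: [-0.1, -0.9, -0.2]
grasp_force: 0.0
('white', 2001, [140.0, 198.0], [0.4571, -0.0731, 0.023])
('white', 1882, [58.9, 194.1], [0.4472, -0.0257, 0.023])
('white', 1571, [173.1, 218.1], [0.4494, -0.0944, 0.023])
('white', 1351, [281.4, 239.8], [0.4523, -0.1627, 0.023])
('white', 1554, [120.9, 272.2], [0.403, -0.0667, 0.023])
('white', 38, [286.8, 297.8], [0.4118, -0.1772, 0.023])
('white', 32, [272.6, 298.0], [0.4092, -0.168, 0.023])
('white', 39, [329.0, 310.9], [0.409, -0.2081, 0.023])
('orange', 258, [398.8, 256.3], [0.4604, -0.2388, 0.023])
('orange', 28, [416.6, 282.8], [0.4451, -0.2576, 0.023])
[0.0006 0.0001 0.0345] 8.65
```

View pics/w5.png

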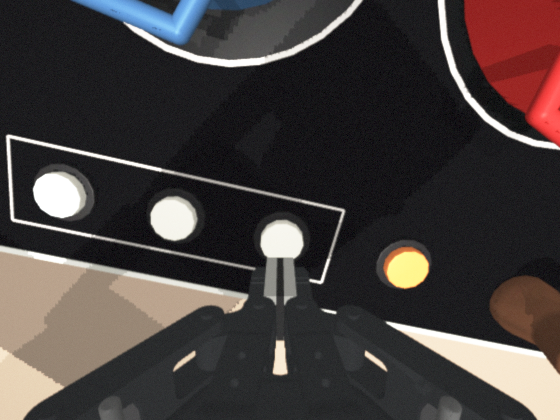

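The tips at (280,262) are now lined up with the rightmost white key at (281,240). The lock key at (406,265) is up again. Now the descent and press.

```bash
python3 -m crank '[[[0,0,0.01,0,0,0],[0,0,0.02,0,0,0],[0,0,0.028,0,0,0],[0,0,0.031,0,0,0],[0,0,0.032,0,0,0]]]' | grep -E "pos|force:"; python3 -m crank '[[[0,0,0.001,0,0,0],[0,0,0.002,0,0,0],[0,0,0.003,0,0,0],[0,0,0.004,0,0,0],[0,0,0.004,0,0,0]]]'| grep -E "pos|force:"
```

```text
tool_pos: [0.4498, -0.1625, 0.0184]
wrist_force: [-0.0, 0.5, -0.3]
grasp_force: 0.0
tool_pos: [0.4508, -0.1628, 0.0156]
wrist_force: [-0.4, 0.2, 1.1]
grasp_force: 0.5
```

```bash
python3 -m crank '[[[0,0,0.001,0,0,0],[0,0,0.002,0,0,0],[0,0,0.003,0,0,0],[0,0,0.004,0,0,0],[0,0,0.004,0,0,0]]]'| grep -E "pos|force:"
python3 - <<'E'
from h import *
m=arm.camera_model("wrist");p,d=arm.get_image("wrist")
R=cv2.Rodrigues(np.array(m["rvec"],float))[0];t=np.ravel(m["tvec"])
def w(u,v): return np.round(R.T@(np.array([(u-m["cx"])/m["fx"]*d[v,u],(v-m["cy"])/m["fy"]*d[v,u],d[v,u]])-t),4)
for v in range(245,262,2): print(v,w(276,v),w(286,v),p[v,286])
print(arm.state()["wrist_force"])
E
```

```text
tool_pos: [0.4508, -0.1628, 0.0115]
wrist_force: [0.5, 0.6, 2.2]
grasp_force: 1.5
245 [ 0.4634 -0.1575  0.0159] [ 0.4649 -0.1625  0.0162] [41 41 40]
247 [ 0.4624 -0.1578  0.016 ] [ 0.4641 -0.1627  0.017 ] [161 159 148]
249 [ 0.4619 -0.1579  0.0174] [ 0.4635 -0.1628  0.0179] [227 224 214]
251 [ 0.4611 -0.1581  0.018 ] [ 0.4621 -0.1632  0.0174] [249 248 241]
253 [ 0.4603 -0.1583  0.0187] [ 0.4618 -0.1633  0.0191] [248 246 239]
255 [ 0.4589 -0.1587  0.0181] [ 0.4598 -0.1638  0.0173] [247 246 237]
257 [ 0.4602 -0.1584  0.023 ] [ 0.4613 -0.1633  0.0225] [203 201 189]
259 [ 0.4601 -0.1585  0.0247] [ 0.4618 -0.1631  0.0257] [145 144 140]
261 [ 0.46   -0.1585  0.0266] [ 0.4617 -0.1631  0.0275] [144 143 137]
[-0.35982486  0.5877726   2.95233226]
```

The key is about 5 mm down, so it is pressed. Now I'll draw the hand back, straight up and then away.

```bash
python3 -m crank '[[[0,0,-0.005,0,0,0],[0,0,-0.015,0,0,0],[0,0,-0.05,0,0,0],[0,0,-0.09,0,0,0],[0,0,-0.13,0,0,0]]]' | grep -E "pos|force:"; python3 -m crank '[[[0,0,-0.04,0,0,0],[-0.03,0,-0.06,0,0,0],[-0.05,0,-0.07,0,0,0],[-0.05,0,-0.07,0,0,0],[-0.05,0,-0.07,0,0,0]]]'| grep -E "clock|pos|force:"
python3 - <<'E'
from h import *
p,d=arm.get_image("scene")
for b in blobs("scene",p,.023): print(b)
cv2.imwrite("pics/s6.png",p[:,:,::-1])
E
```

```text
tool_pos: [0.4496, -0.1622, 0.1427]
wrist_force: [0.9, -0.2, 0.8]
grasp_force: 0.0
clock: 11.2
tool_pos: [0.4021, -0.1752, 0.2116]
wrist_force: [-0.1, -0.2, -1.1]
grasp_force: 0.0
('white', 52, [186.5, 191.0], [0.4131, -0.2638, 0.023])
('white', 53, [221.1, 201.3], [0.451, -0.163, 0.023])
('white', 53, [247.7, 202.1], [0.4511, -0.0924, 0.023])
('white', 65, [274.0, 202.0], [0.4483, -0.0232, 0.023])
('orange', 67, [189.0, 201.4], [0.4547, -0.2478, 0.023])
```

View pics/s6.png

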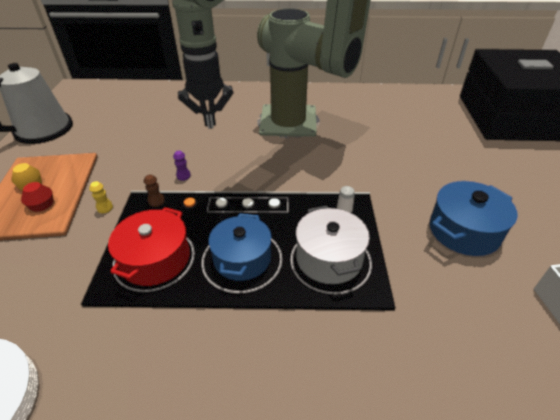

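The scene shows the hand clear at (207,100). The pots, mill (152,190) and shaker (346,200) are where they stood, and all four keys are up.

```bash
python3 -c "
from plant import arm
print(arm.hand_in())"
```

```text
the job is handed in; nothing more can be done
None
```

I pressed the orange lock key and it came up again, then pressed the right white key for the red pot's ring (each about 5 mm down, under 4 N), drew the hand back and handed the job in after about 11 s, with nothing else touched.

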